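# Cull the over-sanded handle blocks from the rack

## Task

Some of the knife-handle blocks leaning in the slatted wooden rack have been sanded too thin at mid-length, which is hard to see: gauge each block between the fingers, and set every thin one down gently (do not drop it) inside the red reject box, resting level within its walls, either on edge or flat. Leave every full-thickness block leaning in the slot it started in, and do not disturb the other things on the bench.

Things in the scene. Friction and masses are not known exactly. Their poses are not given: they have to be found in the camera images.
- block_a: Wood and green resin block, 120 mm long (x) x 50 high (z), leaning 20 deg in a rack slot; which slot varies. 22 mm thick (y) all over if sound; a thin one is 16 mm at mid-length (all over, or dished on both faces over the middle 50 mm). Origin: mid lower edge of the face on the slat; x along length, z up the face (top leans to rack -y), y from the slat through the thickness.
- block_b: Wood and green resin block, 120 mm long (x) x 50 high (z), leaning 20 deg in a rack slot; which slot varies. 22 mm thick (y) all over if sound; a thin one is 16 mm at mid-length (all over, or dished on both faces over the middle 50 mm). Origin: mid lower edge of the face on the slat; x along length, z up the face (top leans to rack -y), y from the slat through the thickness.
- block_c: Wood and green resin block, 120 mm long (x) x 50 high (z), leaning 20 deg in a rack slot; which slot varies. 22 mm thick (y) all over if sound; a thin one is 16 mm at mid-length (all over, or dished on both faces over the middle 50 mm). Origin: mid lower edge of the face on the slat; x along length, z up the face (top leans to rack -y), y from the slat through the thickness.
- block_d: Wood and green resin block, 120 mm long (x) x 50 high (z), leaning 20 deg in a rack slot; which slot varies. 22 mm thick (y) all over if sound; a thin one is 16 mm at mid-length (all over, or dished on both faces over the middle 50 mm). Origin: mid lower edge of the face on the slat; x along length, z up the face (top leans to rack -y), y from the slat through the thickness.
- block_e: Wood and green resin block, 120 mm long (x) x 50 high (z), leaning 20 deg in a rack slot; which slot varies. 22 mm thick (y) all over if sound; a thin one is 16 mm at mid-length (all over, or dished on both faces over the middle 50 mm). Origin: mid lower edge of the face on the slat; x along length, z up the face (top leans to rack -y), y from the slat through the thickness.
- rack: Fixed wooden rack, 176 (x) x 460 (y), frame 36 high; origin at the centre of its underside. Five slots along its x, seats at y = -170, -80, 10, 100, 190, 22 above the table. A slat behind each block reaches 15 up its face; the upper 35 of the block is free on both faces. Blocks are 60 to 69 apart, face to face.
- reject: Fixed open red reject box, 180 x 180 mm outside, walls 8 mm thick and 45 mm high, floor about 8 mm thick; origin at the centre of its underside.
- reject_in (a point): Centre of the reject box's inner floor (164 x 164 mm inside).
- glue: Bystander: white glue bottle, 52 mm across, 140 mm tall; origin on its underside.
- sander: Bystander: cork sanding block, 110 x 60 x 28 mm; origin on its underside.
- wax: Bystander: brass-coloured wax tin, 60 mm across, 50 mm tall; origin on its underside.
- tape: Bystander: yellow roll of tape lying flat, 90 mm across, 24 mm tall; origin on its underside.
- brush: Bystander: brush lying down, 220 mm long; origin on its underside.
- cup: Bystander: steel cup, 72 mm across, 85 mm tall; origin on its underside.
Mind the look-alikes: they are no part of the job. Leave any white look-alike of the block_d alone. Leave any purple look-alike of the block_a alone.

How it is judged:
By the outcome, as a careful person would: the job done as asked, in the order asked, and still so for the second after the job is handed in, with the robot touching nothing.
It also fails if it takes over 67 s, if anything falls off the work surface, if the arm or the gripper's body presses on something with over 40 N, if the wrist force passes 120 N, or if a joint passes its speed limit or range.

## Robot

A 6-joint arm with a two-finger parallel gripper is mounted at the origin on the work surface. World frame = base frame: x ahead of the robot, y to its left, z up, the work surface at z = 0. Lengths are in mm, angles in rad, forces in N, time in s.
With the tool pointing down it reaches from about 400 to 925 mm from the base axis. Payload 12.5 kg.
Tool frame: the origin (TCP) lies midway between the tips of the shut fingers; the grasp point (between the pads) lies env.grasp_offset behind it (env.grasp_offset is the distance from the TCP to the grasp point, in mm); z points along the fingers, y is the line along which they close (so a half turn about z gives the same grasp; the last joint's range is limited). The gripper opens to 95 mm and grips with 3 to 60 N. Pads are 20 mm wide; open, the fingers measure 119 mm over their backs; the gripper's body (75 mm by 180 mm) begins 59 mm behind the grasp point.
Start: joints at [1.177, 0.491, 1.559, -0, 1.092, -0.106], TCP at [177.385, 599.317, 214.661] pointing down, gripper open.
Joint ranges: [-3.1, 3.1], [-0.84, 2.19], [0.05, 2.79], [-1.13, 4.28], [0.06, 2.93], [-2.69, 2.69]. Speed limits (rad/s): [2.22, 2.22, 2.79, 3.14, 3.14, 3.14].

## Interface

Orientations are given as a rotation vector (axis times angle).
In Python, from workcell import env, eyes, order gives the robot as it stands. The module is installed in compiled form; this text tells all that it offers.
- The arm moves only by the tool jog_arm, never from a script. Its argument "increments" is a list of rows, each a list of 7 numbers: the shift along the tool's x, y, z normalised to -1 to 1, where 1 is 10 cm, then the turn, a rotation vector about the tool's x, y, z normalised to -1 to 1, where 1 is 360 degrees, then the closure, from 0 (fully open) to 1 (shut). A call has exactly 8 rows; each row is the pose to reach, as a shift and turn from the pose commanded when the call began, along the tool's axes at that moment, turning the shorter way round; what a row does not reach only later rows make up. A row lasts 1/12 s, in which the tool goes at most 41.7 mm and 7.16 degrees, less where a joint would pass 70% of its speed; a pose out of reach is approached as far as the arm can. A call with a number of a shift or a turn outside -1 to 1 is refused whole. A call with a gripper value outside its range is refused whole. The fingers move at their own pace and stop on an object; the grip force is fixed at half the most. Time passes only in rows, so rows that repeat a pose let the fingers close, or fill a call up. It gives the time, the measured TCP pose, the force, the opening and the grip force at its end, in the units of the state.
- env.observe(): the state, without advancing time (a new reading comes with each control period).
- eyes.camera(name): name is "side" or "top" or "wrist"; returns a dict with "frame" (384x512x3 uint8, red, green, blue), "vfov" (degrees; the focal length in pixels is half the picture's height over the tangent of half this angle, whatever the lens; pixels are square), "cx", "cy" (the principal point, pixels), "R" (3x3) and "t" (3): a world point X has camera coordinates R X + t; the wrist camera has in their place "tool_from_camera" (4x4, takes a point from camera to tool coordinates, whose origin is the TCP and whose axes are the flange's). Camera axes: x right, y down, z forward; pixel columns grow to the right and rows downward; lengths in mm; the calibration is good to about 2 mm. A picture is of the moment at which its call begins: read the wrist's pose just before it. There is no depth.
- order.finish_job(): hands the job in; it is judged then, once.
The state is a dict: "clock": time; "q": joint angles; "joint_velocities": joint speeds; "tau": joint torques, N m; "tool_pos": TCP position; "orientation": TCP orientation; "force": force on the tool from outside, world axes, zero at the start; "moment": the same for the moment, N m; "width": finger opening in mm; "gripper_force": force on a finger pad.
Only numpy, scipy, OpenCV 4.12 (cv2) and the standard library are available. Lean on these libraries where they do the work, as an engineer would, in place of code of your own. Each camera call takes 0.05 s, during which the arm holds its last target. There are 200 camera calls.

## Working session

There is one attempt and no reset: what is moved stays moved. The work goes in short steps, Python scripts to look and compute and a tool call to move; the robot and the scene stay as the last step left them, time stands still between calls to the robot, and variables do not carry over. Pictures are saved under pics/ and viewed, at most 10 in all, crops included, and the job is handed in when it is done.

Besides the shell and the picture viewer there is one more tool, called after "Emit:" as a command line: name --pt "numbers of a row" for each row, then --argument value for the rest. jog_arm: Moves the arm, as the interface text tells. Scaled input: -1 to 1 covers 10 cm each way for a shift and 360 degrees each way for a turn. Its arguments: {"type":"object","properties":{"increments":{"type":"array"}},"required":["increments"]}

```bash
mkdir -p pics; ls; python3 - <<'E'
from workcell import env,eyes
import cv2,numpy as np
print(env.grasp_offset,env.observe())
for n in("side","top"):
    c=eyes.camera(n);cv2.imwrite(f"pics/{n}0.png",cv2.resize(c["frame"][:,:,::-1],(768,576)))
    np.savez(n+"0.npz",**c);print(n,c["vfov"],c["cx"],c["cy"],c["R"],c["t"])
E
```

```text
pics
18.8 {'clock': 0.0, 'q': array([ 1.17738929e+00,  4.91580389e-01,  1.55947648e+00, -1.22074951e-05,
        1.09169855e+00, -1.05579421e-01]), 'joint_velocities': array([-3.58776937e-04,  2.38794361e-03,  1.16205080e-03,  3.15529462e-05,
        5.02171780e-05, -1.69222237e-03]), 'tau': array([-1.73851845e-05, -6.12646294e+01, -2.58178926e+01,  6.92191673e-02,
        4.83139779e-02, -1.36312378e-04]), 'tool_pos': array([177.28830307, 599.05978096, 214.03950286]), 'orientation': array([-4.50511018e-01, -3.10884274e+00,  1.77396094e-03]), 'force': array([-0.34342939,  0.00062038,  0.13775957]), 'moment': array([ 0.01128194, -0.00873886,  0.01570232]), 'gripper_force': 0.0, 'width': 94.7993354062656}
side 50.79754823749511 248.95076799460142 191.55664261239835 [[ 0.99310998 -0.11693989  0.0075912 ]
 [-0.05991818 -0.56238968 -0.82469853]
 [ 0.10070937  0.81856149 -0.56552163]] [-559.04900108   45.87770348 1284.22811388]
top 45.411971200837826 263.05965048037376 185.7613013598103 [[-0.01782075 -0.99979571 -0.00953745]
 [-0.9806942   0.01933654 -0.19458925]
 [ 0.19473392  0.0058856  -0.98083845]] [ -16.3504018   536.25115673 1381.00375484]
```

View pics/top0.png

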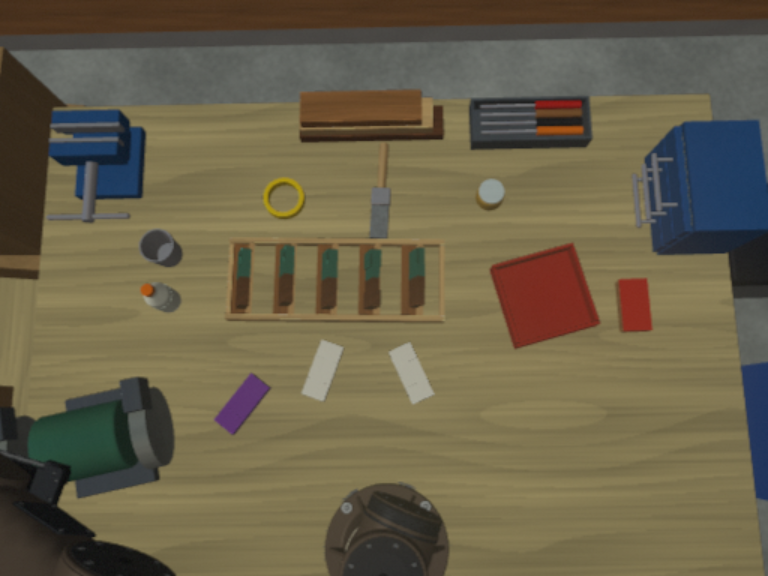

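View pics/side0.png

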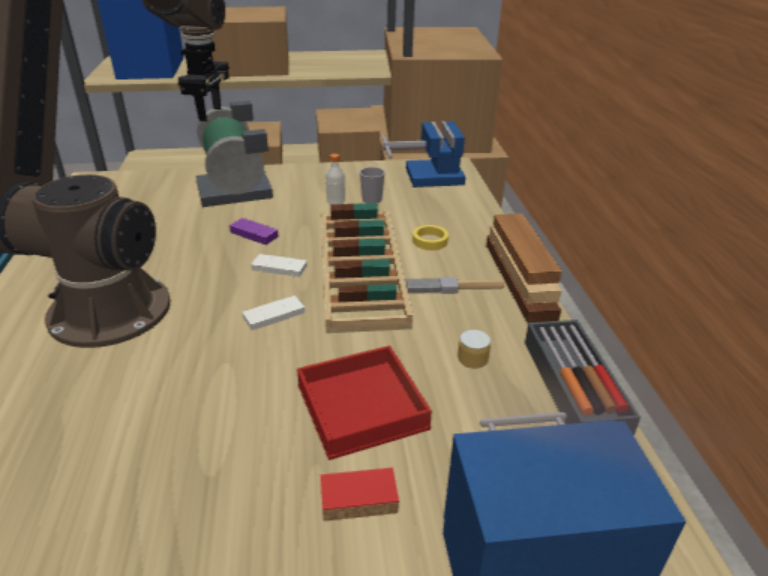

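The top view shows five green/brown blocks in the rack (display px columns 242, 286, 327, 371 and 413, row 280). The red box is at (545,296). Look-alikes are the white blocks at (322,370) and (411,373), the purple one at (242,403), and the red-topped sander at (635,305).

```bash
cat > h.py <<'E'
import numpy as np,cv2
def load(n): return dict(np.load(n+"0.npz"))
def ray(c,uv,z):
    f=192/np.tan(np.radians(c["vfov"])/2)
    d=np.array([(uv[0]-c["cx"])/f,(uv[1]-c["cy"])/f,1.])@c["R"]; o=-c["R"].T@c["t"]
    return o+d*(z-o[2])/d[2]
E
python3 - <<'E'
from h import *
t=load("top");s=load("side")
print(-t["R"].T@t["t"],-s["R"].T@s["t"])
a=cv2.resize(t["frame"][150:225,140:310,::-1],None,fx=4.7,fy=4.7,interpolation=cv2.INTER_CUBIC)
b=cv2.resize(s["frame"][125:225,200:290,::-1],None,fx=2.2,fy=2.2,interpolation=cv2.INTER_CUBIC)
o=np.zeros((a.shape[0]+b.shape[0],a.shape[1],3),np.uint8);o[:a.shape[0]]=a;o[a.shape[0]:,:b.shape[1]]=b
cv2.imwrite("pics/c1.png",o);print(o.shape)
for c,n in((t,"top"),(s,"side")):
    h=cv2.cvtColor(c["frame"],cv2.COLOR_RGB2HSV)
    m=((h[...,0]>65)&(h[...,0]<100)&(h[...,1]>90)).astype(np.uint8)
    k,l,st,ce=cv2.connectedComponentsWithStats(m)
    for i in range(1,k):
        if 30<st[i,4]<2000: print(n,"green",st[i],ce[i])
h=cv2.cvtColor(t["frame"],cv2.COLOR_RGB2HSV)
m=(((h[...,0]<6)|(h[...,0]>174))&(h[...,1]>170)&(h[...,2]>60)).astype(np.uint8)
for q in cv2.findContours(m,0,2)[0]:
    if cv2.contourArea(q)>300: 
        r=cv2.minAreaRect(q);print(r,[ray(t,p,45).round() for p in cv2.boxPoints(r)])
for p in((230,240),(445,240),(445,320),(226,320)): print(ray(t,(p[0]/1.5,p[1]/1.5),36).round())
E
```

```text
[ 256.67874787  -34.84433803 1458.7343494 ] [  428.61225064 -1090.79365769   768.33790269]
(572, 799, 3)
top green [159 166   8  18  90] [162.23333333 174.44444444]
side green [136  79  27  21 301] [147.40863787  86.62790698]
side green [237 136  14  10 136] [243.35294118 140.36764706]
side green [240 147  16  10 147] [247.26530612 151.62585034]
side green [240 159  16  11 162] [247.58641975 164.43209877]
side green [  0 169   8  12  53] [  2.62264151 173.03773585]
side green [242 173  17  11 179] [250.20111732 178.22346369]
side green [245 190  19  10 180] [254.3 194.5]
((422.94061279296875, 202.90594482421875), (34.0302734375, 18.20918083190918), 84.2894058227539) [array([ 525., -493.,   45.]), array([ 529., -550.,   45.]), array([ 423., -551.,   45.]), array([ 418., -495.,   45.])]
((362.5779724121094, 196.42660522460938), (56.89488220214844, 58.90632629394531), 73.3007583618164) [array([ 559., -226.,   45.]), array([ 611., -406.,   45.]), array([ 436., -445.,   45.]), array([ 387., -268.,   45.])]
[630. 324.  36.]
[ 621. -135.   36.]
[ 449. -130.   36.]
[458. 327.  36.]
```

View pics/c1.png

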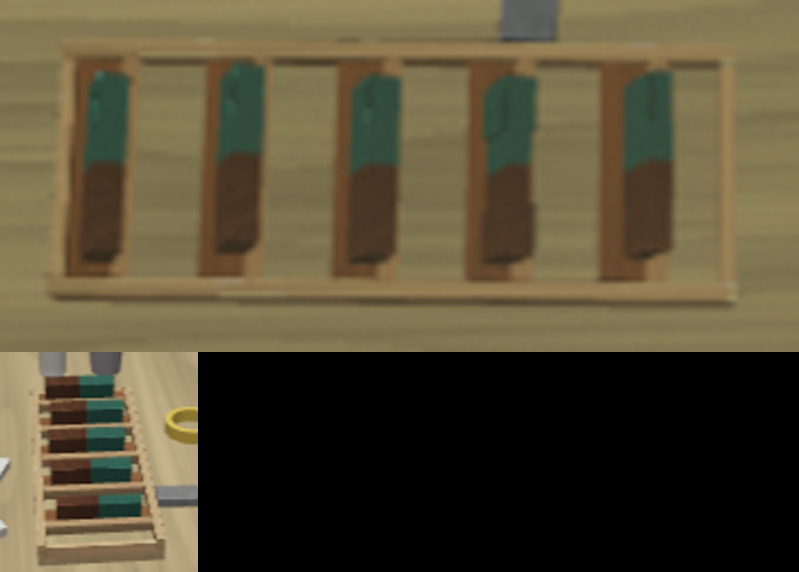

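The crop shows the slats on the right (−y) of each block and the seats on the left, so rack +y matches world +y. Next I compute block centres and the first move.

```bash
cat >> h.py <<'E'
from scipy.spatial.transform import Rotation as Rn
YAW=-1.3; C=np.array([539.5,96.5,0]); RR=Rn.from_euler('z',YAW,degrees=True)
SE=[190,100,10,-80,-170]
BX=[0,0,0,0,0]
def block(i): # pose origin, rot
    return C+RR.apply([BX[i],SE[i],22]), RR*Rn.from_euler('x',20,degrees=True)
FL=Rn.from_matrix(np.array([[-1,0,0],[0,1,0],[0,0,-1.]]))
def at(i,zb,th=22): # tool pose with TCP at block height zb
    o,R=block(i); return o+R.apply([0,th/2,zb]), R*FL
def down(x,y,z,yaw): return np.array([x,y,z]),Rn.from_euler('z',yaw,degrees=True)*FL
def rel(p0,R0,p1,R1):
    return np.r_[R0.inv().apply(p1-p0)/100,(R0.inv()*R1).as_rotvec()/(2*np.pi)].round(3)
E
python3 - <<'E'
from h import *
from workcell import env
t=load("top")
for i,(top,l,r) in enumerate([(72,85,128),(62,218,264),(74,350,400),(76,484,534),(72,625,672)]):
    a=ray(t,(140+r/4.7,150+top/4.7),69);p=RR.inv().apply(a-C);print(i,a.round(),p.round(1),"exp y",SE[i]-17)
s=env.observe();p0,R0=s["tool_pos"],Rn.from_rotvec(s["orientation"])
p,R=at(0,100);print(p.round(),rel(p0,R0,p,R))
for n,u in(("glue",(150,290)),("cup",(158,245))): print(n,ray(t,(u[0]/1.5,u[1]/1.5),130).round())
E
```

```text
0 [604. 271.  69.] [ 60.1 176.3  69. ] exp y 173
1 [609. 181.  69.] [67.1 86.1 69. ] exp y 83
2 [599.  91.  69.] [59.1 -4.5 69. ] exp y -7
3 [595.   2.  69.] [ 58.  -93.4  69. ] exp y -97
4 [596. -90.  69.] [  61.  -184.8   69. ] exp y -187
[543. 263. 120.] [-4.464 -2.187  0.946 -0.055  0.007 -0.042]
glue [507. 455. 130.]
cup [598. 444. 130.]
```

Emit:
jog_arm --pt "-0.12 -0.06 0 0 0 0 0.47" --pt "-0.25 -0.12 0 0 0 0 0.47" --pt "-0.38 -0.18 0 0 0 0 0.47" --pt "-0.5 -0.25 0 0 0 0 0.47" --pt "-0.62 -0.31 0 0 0 0 0.47" --pt "-0.75 -0.37 0 0 0 0 0.47" --pt "-0.88 -0.43 0 0 0 0 0.47" --pt "-1 -0.5 0 0 0 0 0.47"

```text
clock: 0.77
tool_pos: [260.4, 521.9, 214.7]
orientation: [0.451, 3.109, 0.0]
force: [0.2, -0.2, 0.3]
width: 51.7
gripper_force: 0.0
```

Emit:
jog_arm --pt "-0.12 -0.06 0 0 0 0 0.47" --pt "-0.25 -0.12 0 0 0 0 0.47" --pt "-0.38 -0.18 0 0 0 0 0.47" --pt "-0.5 -0.25 0 0 0 0 0.47" --pt "-0.62 -0.31 0 0 0 0 0.47" --pt "-0.75 -0.37 0 0 0 0 0.47" --pt "-0.88 -0.43 0 0 0 0 0.47" --pt "-1 -0.5 0 0 0 0 0.47"

```text
clock: 1.43
tool_pos: [341.8, 445.9, 214.8]
orientation: [0.45, 3.109, 0.001]
force: [-0.9, -0.2, -0.3]
width: 50.3
gripper_force: 0.0
```

Emit:
jog_arm --pt "-0.12 -0.06 0 0 0 0 0.47" --pt "-0.25 -0.12 0 0 0 0 0.47" --pt "-0.38 -0.18 0 0 0 0 0.47" --pt "-0.5 -0.25 0 0 0 0 0.47" --pt "-0.62 -0.31 0 0 0 0 0.47" --pt "-0.75 -0.37 0 0 0 0 0.47" --pt "-0.88 -0.43 0 0 0 0 0.47" --pt "-1 -0.5 0 0 0 0 0.47"

```text
clock: 2.1
tool_pos: [423.5, 369.3, 214.6]
orientation: [0.451, 3.109, 0.0]
force: [0.7, -0.7, 0.8]
width: 50.6
gripper_force: 0.0
```

Emit:
jog_arm --pt "-0.12 -0.06 0 0 0 0 0.47" --pt "-0.25 -0.12 0 0 0 0 0.47" --pt "-0.38 -0.18 0 0 0 0 0.47" --pt "-0.5 -0.25 0 0 0 0 0.47" --pt "-0.62 -0.31 0 0 0 0 0.47" --pt "-0.75 -0.37 0 0 0 0 0.47" --pt "-0.88 -0.43 0 0 0 0 0.47" --pt "-1 -0.5 0 0 0 0 0.47"

```text
clock: 2.77
tool_pos: [505.3, 293.1, 214.6]
orientation: [0.45, 3.109, 0.0]
force: [-0.4, 0.4, -0.3]
width: 50.5
gripper_force: 0.0
```

Emit:
jog_arm --pt "-0.06 -0.02 0.08 -0.007 0 -0.005 0.47" --pt "-0.12 -0.05 0.16 -0.014 0.002 -0.01 0.47" --pt "-0.18 -0.07 0.25 -0.021 0.003 -0.016 0.47" --pt "-0.24 -0.09 0.33 -0.028 0.004 -0.021 0.47" --pt "-0.3 -0.11 0.42 -0.035 0.005 -0.027 0.47" --pt "-0.36 -0.13 0.5 -0.042 0.006 -0.032 0.47" --pt "-0.42 -0.15 0.58 -0.049 0.007 -0.037 0.47" --pt "-0.46 -0.17 0.65 -0.055 0.007 -0.042 0.47"

```text
clock: 3.43
tool_pos: [544.5, 263.6, 149.2]
orientation: [0.031, 3.087, 0.545]
force: [0.8, 0.0, -1.0]
width: 50.2
gripper_force: 0.0
```

```bash
cat >> h.py <<'E'
C[1]=98.5; BX=[0,7,-1,-2,1]
def st():
    from workcell import env
    s=env.observe(); return s["tool_pos"],Rn.from_rotvec(s["orientation"]),s
E
python3 - <<'E'
from h import *
from workcell import eyes
p,R,s=st();c=eyes.camera("wrist");np.savez("w1.npz",p=p,o=R.as_rotvec(),**c)
q,Q=at(0,100);print(s["clock"],p,q,s["width"],s["force"],rel(p,R,q,Q))
im=c["frame"][:,:,::-1].copy();print(c["vfov"],c["cx"],c["cy"],c["tool_from_camera"].round(3))
cv2.imwrite("pics/w1.png",im)
E
```

```text
3.4333 [544.52896654 263.64877143 149.19597391] [543.26915119 264.591843   119.73148366] 50.22988864989762 [ 0.77463752  0.03263075 -1.0488909 ] [ 0.014 -0.092  0.28   0.     0.     0.   ]
60.67441855906699 260.7442733658106 194.4491002840336 [[ 1.00000e-03 -9.69000e-01 -2.49000e-01  6.99930e+01]
 [ 1.00000e+00  1.00000e-03 -1.00000e-03  1.49600e+00]
 [ 1.00000e-03 -2.49000e-01  9.69000e-01 -1.69935e+02]
 [ 0.00000e+00  0.00000e+00  0.00000e+00  1.00000e+00]]
```

View pics/w1.png

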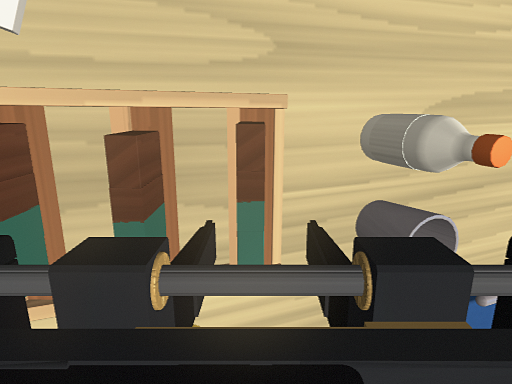

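The wrist view looks straight down onto block 0's top edge (columns 237–265, near end at row 123), with the fingers on either side at columns about 212 and 308. I'll compare that with the prediction.

```bash
cat >> h.py <<'E'
def wproj(w,X):
    T=w["tool_from_camera"];f=192/np.tan(np.radians(w["vfov"])/2)
    x=Rn.from_rotvec(w["o"]).inv().apply(np.atleast_2d(X)-w["p"]); x=(x-T[:3,3])@T[:3,:3]
    return np.c_[x[:,0]/x[:,2]*f+w["cx"],x[:,1]/x[:,2]*f+w["cy"]]
E
python3 - <<'E'
from h import *
w=dict(np.load("w1.npz"))
for i in(0,1):
    o,R=block(i);print(i,wproj(w,o+R.apply([[-60,0,50],[-60,22,50],[0,0,50],[0,22,50]])).round(1))
h=cv2.cvtColor(w["frame"],cv2.COLOR_RGB2HSV)
for y in(140,180,225,255): 
    g=w["frame"][y,225:290].astype(int).sum(1);print(y,[(225+k,g[k+1]-g[k]) for k in range(64) if abs(g[k+1]-g[k])>50])
print(w["frame"][115:135,250].sum(1), w["frame"][122:145,130].sum(1))
E
```

```text
0 [[232.  122. ]
 [261.8 122.1]
 [233.3 200.3]
 [261.4 200.4]]
1 [[ 98.5 134.2]
 [132.2 134.3]
 [108.8 221.3]
 [140.3 221.4]]
140 [(234, np.int64(-88)), (235, np.int64(-198)), (264, np.int64(98)), (272, np.int64(-60)), (273, np.int64(119)), (274, np.int64(178))]
180 [(235, np.int64(-180)), (236, np.int64(-134)), (264, np.int64(107)), (273, np.int64(226))]
225 [(236, np.int64(-160)), (237, np.int64(-57)), (263, np.int64(56)), (272, np.int64(251)), (281, np.int64(-61))]
255 [(236, np.int64(-228)), (270, np.int64(-72)), (271, np.int64(150)), (272, np.int64(142))]
[344 342 342 345 341 353 240 156 161 232 237 233 231 231 227 229 227 226
 224 228] [454 449 444 446 443 442 438 449 470 111 154 161 158 184 219 221 214 220
 214 218 213 211 216]
```

```bash
cat >> h.py <<'E'
C[1]=100.7; BX[1]=5
E
python3 - <<'E'
from h import *
p,R,s=st();print(rel(p,R,*at(0,21)))
p,R=at(0,21);print(rel(p,R,*at(1,21)),rel(p,R,*at(1,70)))
E
```

```text
[ 1.300e-02 -5.900e-02  1.065e+00  0.000e+00  0.000e+00  1.000e-03]
[-0.05  -0.846 -0.308  0.     0.     0.   ] [-0.05  -0.846 -0.798  0.     0.     0.   ]
```

Emit:
jog_arm --pt "0.01 -0.06 0.15 0 0 0 0.5" --pt "0.01 -0.06 0.3 0 0 0 0.5" --pt "0.01 -0.06 0.45 0 0 0 0.5" --pt "0.01 -0.06 0.6 0 0 0 0.5" --pt "0.01 -0.06 0.75 0 0 0 0.5" --pt "0.01 -0.06 0.88 0 0 0 0.5" --pt "0.01 -0.06 0.96 0 0 0 0.5" --pt "0.01 -0.06 1 0 0 0 0.5"

```text
clock: 4.15
tool_pos: [543.1, 293.3, 52.6]
orientation: [0.033, 3.089, 0.541]
force: [-0.2, 0.3, 0.0]
width: 47.9
gripper_force: 0.0
```

Emit:
jog_arm --pt "0 0 0.03 0 0 0 0.5" --pt "0 0 0.06 0 0 0 0.6" --pt "0 0 0.06 0 0 0 0.66" --pt "0 0 0.06 0 0 0 0.72" --pt "0 0 0.06 0 0 0 0.76" --pt "0 0 0.06 0 0 0 0.8" --pt "0 0 0.06 0 0 0 1" --pt "0 0 0.06 0 0 0 1"

```text
clock: 4.82
tool_pos: [543.6, 294.9, 48.3]
orientation: [0.033, 3.088, 0.542]
force: [-0.5, -2.5, 4.4]
width: 22.0
gripper_force: 30.0
```

Emit:
jog_arm --pt "0 0 0 0 0 0 0.5" --pt "0 0 0 0 0 0 0.5" --pt "0 0 -0.15 0 0 0 0.5" --pt "0 0 -0.45 0 0 0 0.5" --pt "-0.02 -0.1 -0.75 0 0 0 0.5" --pt "-0.04 -0.4 -0.85 0 0 0 0.5" --pt "-0.05 -0.7 -0.85 0 0 0 0.5" --pt "-0.05 -0.84 -0.85 0 0 0 0.5"

```text
clock: 5.48
tool_pos: [546.1, 184.5, 100.3]
orientation: [0.034, 3.087, 0.541]
force: [0.1, -0.3, -0.8]
width: 47.2
gripper_force: 0.0
```

Emit:
jog_arm --pt "0 0 0.15 0 0 0 0.5" --pt "0 0 0.3 0 0 0 0.5" --pt "0 0 0.45 0 0 0 0.5" --pt "0 0 0.54 0 0 0 0.55" --pt "0 0 0.54 0 0 0 0.65" --pt "0 0 0.54 0 0 0 0.75" --pt "0 0 0.54 0 0 0 1" --pt "0 0 0.54 0 0 0 1"

```text
clock: 6.15
tool_pos: [546.8, 205.3, 49.4]
orientation: [0.032, 3.087, 0.542]
force: [-0.0, 0.9, -0.9]
width: 22.1
gripper_force: 30.4
```

Emit:
jog_arm --pt "0 0 0 0 0 0 0.5" --pt "0 0 0 0 0 0 0.5" --pt "0 0 -0.15 0 0 0 0.5" --pt "0 0 -0.45 0 0 0 0.5" --pt "0.02 -0.1 -0.75 0 0 0 0.5" --pt "0.04 -0.4 -0.85 0 0 0 0.5" --pt "0.06 -0.7 -0.85 0 0 0 0.5" --pt "0.06 -0.85 -0.85 0 0 0 0.5"

```text
clock: 6.82
tool_pos: [537.7, 94.5, 99.8]
orientation: [0.034, 3.087, 0.541]
force: [0.2, -0.0, 0.1]
width: 47.6
gripper_force: 0.0
```

Emit:
jog_arm --pt "0 0 0.15 0 0 0 0.5" --pt "0 0 0.3 0 0 0 0.5" --pt "0 0 0.45 0 0 0 0.5" --pt "0 0 0.54 0 0 0 0.55" --pt "0 0 0.54 0 0 0 0.65" --pt "0 0 0.54 0 0 0 0.75" --pt "0 0 0.54 0 0 0 1" --pt "0 0 0.54 0 0 0 1"

```text
clock: 7.48
tool_pos: [538.9, 114.9, 49.4]
orientation: [0.032, 3.087, 0.541]
force: [-0.8, 0.6, -1.2]
width: 21.8
gripper_force: 30.4
```

Emit:
jog_arm --pt "0 0 0 0 0 0 0.5" --pt "0 0 0 0 0 0 0.5" --pt "0 0 -0.15 0 0 0 0.5" --pt "0 0 -0.45 0 0 0 0.5" --pt "0.01 -0.1 -0.75 0 0 0 0.5" --pt "0.01 -0.4 -0.85 0 0 0 0.5" --pt "0.01 -0.7 -0.85 0 0 0 0.5" --pt "0.01 -0.85 -0.85 0 0 0 0.5"

```text
clock: 8.15
tool_pos: [535.2, 3.9, 100.1]
orientation: [0.034, 3.086, 0.54]
force: [-1.0, 0.0, 0.4]
width: 47.5
gripper_force: 0.0
```

Emit:
jog_arm --pt "0 0 0.15 0 0 0 0.5" --pt "0 0 0.3 0 0 0 0.5" --pt "0 0 0.45 0 0 0 0.5" --pt "0 0 0.54 0 0 0 0.55" --pt "0 0 0.54 0 0 0 0.65" --pt "0 0 0.54 0 0 0 0.75" --pt "0 0 0.54 0 0 0 1" --pt "0 0 0.54 0 0 0 1"

```text
clock: 8.82
tool_pos: [535.9, 24.5, 49.6]
orientation: [0.033, 3.087, 0.541]
force: [-0.3, -2.3, 0.6]
width: 21.3
gripper_force: 1.1
```

Emit:
jog_arm --pt "0 0 0 0 0 0 1" --pt "0 0 0 0 0 0 1" --pt "0 0 0 0 0 0 1" --pt "0 0 0 0 0 0 1" --pt "0 0 0 0 0 0 1" --pt "0 0 0 0 0 0 1" --pt "0 0 0 0 0 0 1" --pt "0 0 0 0 0 0 1"

```text
clock: 9.48
tool_pos: [535.9, 24.4, 49.5]
orientation: [0.033, 3.087, 0.541]
force: [-0.5, -2.9, 6.5]
width: 15.7
gripper_force: 30.0
```

Block in slot 4 (y=−80) is thin: 15.7 mm. I'll lift it and carry it to the box.

```bash
cat >> h.py <<'E'
BC=np.array([500,-340.]);BY=14.5
def box(lx,ly,z):
    a=np.radians(BY);return down(BC[0]+lx*np.cos(a)-ly*np.sin(a),BC[1]+lx*np.sin(a)+ly*np.cos(a),z,BY)
E
python3 - <<'E'
from h import *
p,R,s=st();p1=p+R.apply([0,0,-100]);q,Q=box(0,-35,150);print(p1,q,rel(p1,R,q,Q))
E
```

```text
[534.8281973   -9.61082419 143.56800773] [ 508.76330014 -373.88516741  150.        ] [ 0.181 -3.408 -1.302  0.055  0.008 -0.043]
```

Emit:
jog_arm --pt "0 0 -0.06 0 0 0 1" --pt "0 0 -0.18 0 0 0 1" --pt "0 0 -0.32 0 0 0 1" --pt "0 0 -0.46 0 0 0 1" --pt "0 0 -0.6 0 0 0 1" --pt "0 0 -0.74 0 0 0 1" --pt "0 0 -0.88 0 0 0 1" --pt "0 0 -1 0 0 0 1"

```text
clock: 10.15
tool_pos: [534.4, -9.9, 144.6]
orientation: [0.033, 3.088, 0.541]
force: [0.4, 0.1, -2.1]
width: 16.0
gripper_force: 30.0
```

Emit:
jog_arm --pt "0 -0.1 -0.04 0 0 0 1" --pt "0.01 -0.22 -0.08 0 0 0 1" --pt "0.01 -0.34 -0.13 0 0 0 1" --pt "0.02 -0.46 -0.17 0 0 0 1" --pt "0.03 -0.58 -0.22 0 0 0 1" --pt "0.03 -0.7 -0.27 0 0 0 1" --pt "0.04 -0.82 -0.31 0 0 0 1" --pt "0.05 -0.95 -0.36 0 0 0 1"

```text
clock: 10.82
tool_pos: [527.1, -112.1, 144.2]
orientation: [0.033, 3.089, 0.542]
force: [0.1, -0.0, -1.7]
width: 15.7
gripper_force: 30.0
```

Emit:
jog_arm --pt "0 -0.12 -0.04 0 0 0 1" --pt "0.01 -0.24 -0.09 0 0 0 1" --pt "0.01 -0.36 -0.13 0 0 0 1" --pt "0.02 -0.48 -0.18 0 0 0 1" --pt "0.03 -0.6 -0.22 0 0 0 1" --pt "0.03 -0.72 -0.27 0 0 0 1" --pt "0.04 -0.84 -0.31 0 0 0 1" --pt "0.05 -0.95 -0.36 0 0 0 1"

```text
clock: 11.48
tool_pos: [519.9, -213.5, 145.7]
orientation: [0.033, 3.088, 0.542]
force: [0.3, -0.6, -0.9]
width: 15.8
gripper_force: 30.0
```

Emit:
jog_arm --pt "0 -0.12 -0.04 0 0 0 1" --pt "0.01 -0.24 -0.09 0 0 0 1" --pt "0.01 -0.36 -0.13 0 0 0 1" --pt "0.02 -0.48 -0.18 0 0 0 1" --pt "0.03 -0.6 -0.22 0 0 0 1" --pt "0.03 -0.72 -0.27 0 0 0 1" --pt "0.04 -0.84 -0.31 0 0 0 1" --pt "0.05 -0.95 -0.36 0 0 0 1"

```text
clock: 12.15
tool_pos: [512.8, -314.9, 147.2]
orientation: [0.033, 3.088, 0.542]
force: [0.2, 0.6, -1.9]
width: 16.0
gripper_force: 30.0
```

Emit:
jog_arm --pt "0 -0.07 -0.03 0.007 0.001 -0.005 1" --pt "0.01 -0.14 -0.06 0.014 0.002 -0.011 1" --pt "0.01 -0.21 -0.08 0.021 0.003 -0.016 1" --pt "0.02 -0.28 -0.11 0.028 0.004 -0.022 1" --pt "0.02 -0.35 -0.14 0.035 0.005 -0.027 1" --pt "0.03 -0.42 -0.17 0.042 0.006 -0.032 1" --pt "0.03 -0.5 -0.2 0.049 0.007 -0.038 1" --pt "0.03 -0.56 -0.22 0.055 0.008 -0.043 1"

```text
clock: 12.82
tool_pos: [508.6, -374.7, 149.3]
orientation: [0.397, -3.116, 0.005]
force: [0.7, -0.0, -0.9]
width: 16.0
gripper_force: 30.0
```

```bash
python3 - <<'E'
from h import *
from workcell import eyes
p,R,s=st();c=eyes.camera("wrist");np.savez("w2.npz",p=p,o=R.as_rotvec(),**c)
print(s["clock"],p,s["width"],s["force"])
a=np.radians(BY);w=dict(np.load("w2.npz"))
im=c["frame"][:,:,::-1].copy()
P=[[BC[0]+x*np.cos(a)-y*np.sin(a),BC[1]+x*np.sin(a)+y*np.cos(a),45] for x,y in((-90,-90),(-90,90),(90,90),(90,-90))]
u=wproj(w,P);print(u.round());cv2.polylines(im,[u[:2].astype(np.int32)],False,(255,255,0),1)
cv2.imwrite("pics/w2.png",im)
E
```

```text
12.8167 [ 508.6178224  -374.73939415  149.27449808] 16.022240510165886 [ 0.72723849 -0.00266132 -0.89800913]
[[192.  84.]
 [418.  85.]
 [395. 288.]
 [202. 287.]]
```

View pics/w2.png

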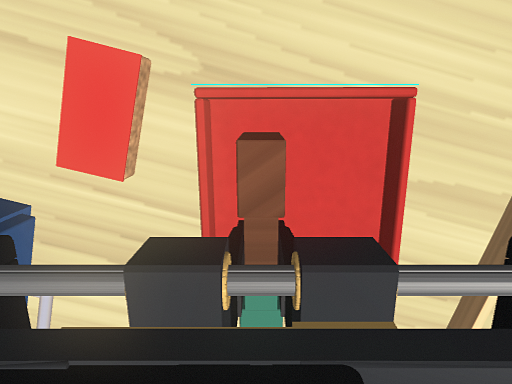

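Over the box (rim corners at (194,87) and (417,87), matching the prediction). The held block is vertical, dished, and inside the walls. I'm lowering it.

Emit:
jog_arm --pt "0 0 0.1 0 0 0 1" --pt "0 0 0.24 0 0 0 1" --pt "0 0 0.38 0 0 0 1" --pt "0 0 0.52 0 0 0 1" --pt "0 0 0.66 0 0 0 1" --pt "0 0 0.8 0 0 0 1" --pt "0 0 0.92 0 0 0 1" --pt "0 0 1 0 0 0 1"

```text
clock: 13.53
tool_pos: [508.1, -373.5, 47.0]
orientation: [0.393, -3.115, -0.003]
force: [-0.2, 0.2, -0.9]
width: 15.8
gripper_force: 30.0
```

Emit:
jog_arm --pt "0 0 0.05 0 0 0 1" --pt "0 0 0.09 0 0 0 1" --pt "0 0 0.12 0 0 0 1" --pt "0 0 0.14 0 0 0 1" --pt "0 0 0.155 0 0 0 1" --pt "0 0 0.165 0 0 0 1" --pt "0 0 0.175 0 0 0 1" --pt "0 0 0.18 0 0 0 1"

```text
clock: 14.2
tool_pos: [508.7, -373.9, 32.2]
orientation: [-0.394, 3.117, -0.002]
force: [-4.2, 3.8, 14.7]
width: 16.0
gripper_force: 30.0
```

Emit:
jog_arm --pt "0 0 -0.005 0 0 0 0.6" --pt "0 0 -0.005 0 0 0 0.6" --pt "0 0 -0.005 0 0 0 0.6" --pt "0 0 -0.1 0 0 0 0.55" --pt "0 0 -0.3 0 0 0 0.55" --pt "0 0 -0.55 0 0 0 0.5" --pt "0 0 -0.8 0 0 0 0.5" --pt "0 0 -1 0 0 0 0.5"

```text
clock: 14.87
tool_pos: [508.9, -373.9, 133.5]
orientation: [-0.395, 3.116, -0.003]
force: [0.4, -0.0, -0.4]
width: 47.5
gripper_force: 0.0
```

```bash
python3 - <<'E'
from h import *
from workcell import eyes
p,R,s=st();c=eyes.camera("wrist")
cv2.imwrite("pics/w3.png",c["frame"][:,:,::-1])
q,Q=at(4,80);print(s["clock"],p,q,rel(p,R,q,Q))
E
```

```text
14.8667 [ 508.87218518 -373.89807893  133.47306977] [536.25664421 -86.29954148 100.93763124] [-0.982  2.718  0.321 -0.055 -0.008  0.043]
```

View pics/w3.png

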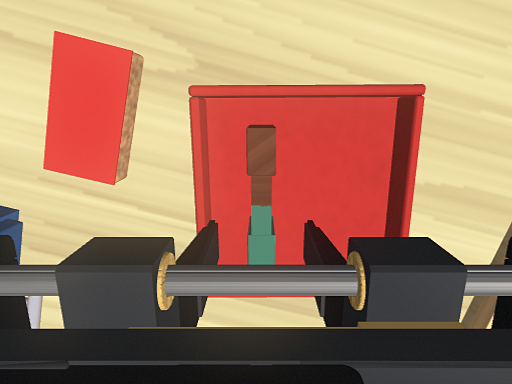

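The block stands upright and level on its edge in the box (columns 247–276, rows 125–265). I'm moving to the last block.

Emit:
jog_arm --pt "-0.04 0.12 0 0 0 0 0.5" --pt "-0.08 0.24 0 0 0 0 0.5" --pt "-0.12 0.36 0 0 0 0 0.5" --pt "-0.16 0.48 0 0 0 0 0.5" --pt "-0.2 0.6 0 0 0 0 0.5" --pt "-0.25 0.72 0 0 0 0 0.5" --pt "-0.29 0.84 0 0 0 0 0.5" --pt "-0.33 0.95 0 0 0 0 0.5"

```text
clock: 15.58
tool_pos: [517.0, -271.9, 130.8]
orientation: [0.395, -3.116, 0.001]
force: [-0.1, 0.3, 0.0]
width: 47.5
gripper_force: 0.0
```

Emit:
jog_arm --pt "-0.04 0.12 0 0 0 0 0.5" --pt "-0.08 0.24 0 0 0 0 0.5" --pt "-0.12 0.36 0 0 0 0 0.5" --pt "-0.16 0.48 0 0 0 0 0.5" --pt "-0.2 0.6 0 0 0 0 0.5" --pt "-0.25 0.72 0 0 0 0 0.5" --pt "-0.29 0.84 0 0 0 0 0.5" --pt "-0.33 0.95 0 0 0 0 0.5"

```text
clock: 16.25
tool_pos: [525.3, -171.9, 130.9]
orientation: [0.395, -3.116, 0.001]
force: [-0.2, -0.8, -0.1]
width: 47.4
gripper_force: 0.0
```

Emit:
jog_arm --pt "-0.04 0.1 0.02 -0.007 -0.001 0.005 0.5" --pt "-0.08 0.2 0.05 -0.014 -0.002 0.011 0.5" --pt "-0.12 0.3 0.1 -0.021 -0.003 0.016 0.5" --pt "-0.16 0.4 0.15 -0.028 -0.004 0.022 0.5" --pt "-0.2 0.5 0.2 -0.035 -0.005 0.027 0.5" --pt "-0.24 0.6 0.25 -0.042 -0.006 0.032 0.5" --pt "-0.28 0.71 0.3 -0.049 -0.007 0.038 0.5" --pt "-0.32 0.82 0.32 -0.055 -0.008 0.043 0.5"

```text
clock: 16.92
tool_pos: [535.8, -84.9, 98.2]
orientation: [0.036, 3.088, 0.545]
force: [-0.4, 0.1, -0.7]
width: 47.3
gripper_force: 0.0
```

```bash
python3 - <<'E'
from h import *
p,R,s=st();print(s["clock"],p,rel(p,R,*at(4,21)))
E
```

```text
16.9167 [535.78372401 -84.90769005  98.24552981] [-0.004 -0.004  0.56   0.     0.    -0.   ]
```

Emit:
jog_arm --pt "0 0 0.15 0 0 0 0.5" --pt "0 0 0.3 0 0 0 0.5" --pt "0 0 0.45 0 0 0 0.5" --pt "0 0 0.54 0 0 0 0.6" --pt "0 0 0.54 0 0 0 0.7" --pt "0 0 0.54 0 0 0 0.8" --pt "0 0 0.54 0 0 0 1" --pt "0 0 0.54 0 0 0 1"

```text
clock: 17.58
tool_pos: [536.7, -68.0, 48.8]
orientation: [0.033, 3.087, 0.54]
force: [0.3, -0.9, 0.4]
width: 19.5
gripper_force: 0.8
```

Emit:
jog_arm --pt "0 0 0 0 0 0 1" --pt "0 0 0 0 0 0 1" --pt "0 0 0 0 0 0 1" --pt "0 0 0 0 0 0 1" --pt "0 0 0 0 0 0 1" --pt "0 0 0 0 0 0 1" --pt "0 0 0 0 0 0 1" --pt "0 0 0 0 0 0 1"

```text
clock: 18.25
tool_pos: [536.7, -68.0, 48.7]
orientation: [0.033, 3.087, 0.541]
force: [-1.7, -2.9, 6.8]
width: 15.7
gripper_force: 30.0
```

Also thin (15.7 mm).

```bash
python3 - <<'E'
from h import *
p,R,s=st();p1=p+R.apply([0,0,-100]);q,Q=box(0,33,150);print(p1,q,rel(p1,R,q,Q))
E
```

```text
[ 535.61773069 -101.95176405  142.75069361] [ 491.73745987 -308.05112787  150.        ] [ 0.393 -1.922 -0.773  0.055  0.008 -0.043]
```

Emit:
jog_arm --pt "0 0 -0.06 0 0 0 1" --pt "0 0 -0.18 0 0 0 1" --pt "0 0 -0.32 0 0 0 1" --pt "0 0 -0.46 0 0 0 1" --pt "0 0 -0.6 0 0 0 1" --pt "0 0 -0.74 0 0 0 1" --pt "0 0 -0.88 0 0 0 1" --pt "0 0 -1 0 0 0 1"

```text
clock: 18.92
tool_pos: [535.1, -101.9, 143.2]
orientation: [0.033, 3.088, 0.542]
force: [-0.5, 0.4, -2.2]
width: 15.9
gripper_force: 30.0
```

Emit:
jog_arm --pt "0.02 -0.1 -0.04 0 0 0 1" --pt "0.05 -0.22 -0.09 0 0 0 1" --pt "0.07 -0.34 -0.14 0 0 0 1" --pt "0.1 -0.46 -0.19 0 0 0 1" --pt "0.12 -0.58 -0.24 0 0 0 1" --pt "0.15 -0.7 -0.29 0 0 0 1" --pt "0.17 -0.83 -0.34 0 0 0 1" --pt "0.2 -0.96 -0.39 0 0 0 1"

```text
clock: 19.58
tool_pos: [512.8, -206.2, 145.8]
orientation: [0.033, 3.088, 0.542]
force: [-0.0, 0.5, -2.5]
width: 15.6
gripper_force: 30.0
```

Emit:
jog_arm --pt "0.02 -0.12 -0.05 0.007 0.001 -0.005 1" --pt "0.05 -0.24 -0.1 0.014 0.002 -0.011 1" --pt "0.07 -0.36 -0.14 0.021 0.003 -0.016 1" --pt "0.1 -0.48 -0.19 0.028 0.004 -0.022 1" --pt "0.12 -0.6 -0.24 0.035 0.005 -0.027 1" --pt "0.15 -0.72 -0.29 0.042 0.006 -0.032 1" --pt "0.17 -0.84 -0.34 0.049 0.007 -0.038 1" --pt "0.19 -0.96 -0.38 0.055 0.008 -0.043 1"

```text
clock: 20.25
tool_pos: [491.5, -308.8, 149.2]
orientation: [0.397, -3.116, 0.005]
force: [-0.9, -0.1, -1.6]
width: 16.0
gripper_force: 30.0
```

```bash
python3 - <<'E'
from h import *
from workcell import eyes
p,R,s=st();c=eyes.camera("wrist");np.savez("w4.npz",p=p,o=R.as_rotvec(),**c)
print(s["clock"],p,s["width"],rel(p,R,*box(0,33,150)))
cv2.imwrite("pics/w4.png",c["frame"][:,:,::-1])
E
```

```text
20.25 [ 491.49982021 -308.75708746  149.17511787] 16.029489291156253 [-0.004  0.006 -0.008 -0.    -0.     0.   ]
```

View pics/w4.png

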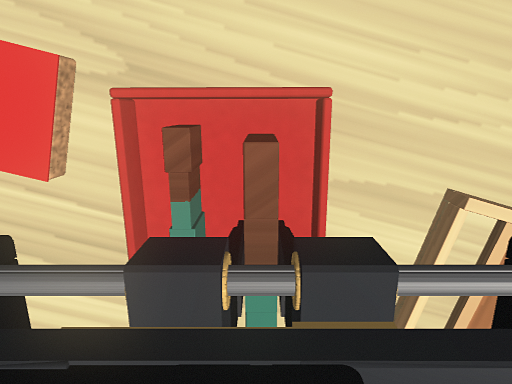

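The first block is still standing (column 183) and the second is held at column 260, both clear of the walls. I'm lowering it.

Emit:
jog_arm --pt "0 0 0.1 0 0 0 1" --pt "0 0 0.24 0 0 0 1" --pt "0 0 0.38 0 0 0 1" --pt "0 0 0.52 0 0 0 1" --pt "0 0 0.66 0 0 0 1" --pt "0 0 0.8 0 0 0 1" --pt "0 0 0.92 0 0 0 1" --pt "0 0 1 0 0 0 1"

```text
clock: 20.97
tool_pos: [491.2, -306.9, 46.9]
orientation: [0.392, -3.115, -0.003]
force: [0.4, -0.6, -1.0]
width: 16.0
gripper_force: 30.0
```

Emit:
jog_arm --pt "0 0 0.05 0 0 0 1" --pt "0 0 0.09 0 0 0 1" --pt "0 0 0.11 0 0 0 1" --pt "0 0 0.13 0 0 0 1" --pt "0 0 0.145 0 0 0 1" --pt "0 0 0.155 0 0 0 1" --pt "0 0 0.165 0 0 0 1" --pt "0 0 0.17 0 0 0 1"

```text
clock: 21.63
tool_pos: [491.8, -307.6, 32.2]
orientation: [0.394, -3.116, 0.001]
force: [-2.5, 0.4, 9.2]
width: 15.9
gripper_force: 30.0
```

Emit:
jog_arm --pt "0 0 0 0 0 0 0.65" --pt "0 0 0 0 0 0 0.65" --pt "0 0 0 0 0 0 0.65" --pt "0 0 -0.1 0 0 0 0.65" --pt "0 0 -0.3 0 0 0 0.65" --pt "0 0 -0.55 0 0 0 0.6" --pt "0 0 -0.8 0 0 0 0.6" --pt "0 0 -1 0 0 0 0.6"

```text
clock: 22.3
tool_pos: [492.1, -307.6, 134.5]
orientation: [-0.395, 3.116, -0.003]
force: [0.4, 0.3, -0.1]
width: 37.8
gripper_force: 0.0
```

Emit:
jog_arm --pt "0.1 0 -0.12 0 0 0 0.5" --pt "0.2 0 -0.24 0 0 0 0.5" --pt "0.3 0 -0.36 0 0 0 0.5" --pt "0.4 0 -0.48 0 0 0 0.5" --pt "0.5 0 -0.6 0 0 0 0.5" --pt "0.6 0 -0.72 0 0 0 0.5" --pt "0.7 0 -0.84 0 0 0 0.5" --pt "0.8 0 -1 0 0 0 0.5"

```text
clock: 22.97
tool_pos: [413.0, -327.4, 232.6]
orientation: [0.394, -3.116, -0.001]
force: [0.1, 0.1, 0.2]
width: 47.3
gripper_force: 0.0
```

```bash
python3 - <<'E'
from h import *
from workcell import eyes
p,R,s=st();c=eyes.camera("top")["frame"];d=eyes.camera("side")["frame"]
print(s["clock"],p,s["width"])
a=cv2.resize(c[150:240,140:410,::-1],None,fx=2.9,fy=2.9,interpolation=cv2.INTER_CUBIC)
b=cv2.resize(d[120:310,190:300,::-1],None,fx=1.7,fy=1.7,interpolation=cv2.INTER_CUBIC)
o=np.zeros((a.shape[0]+b.shape[0],a.shape[1],3),np.uint8);o[:a.shape[0]]=a;o[a.shape[0]:,:b.shape[1]]=b
cv2.imwrite("pics/f.png",o);print(o.shape)
E
```

```text
22.9667 [ 413.0481433  -327.37412884  232.5653783 ] 47.275406274276115
(584, 783, 3)
```

View pics/f.png

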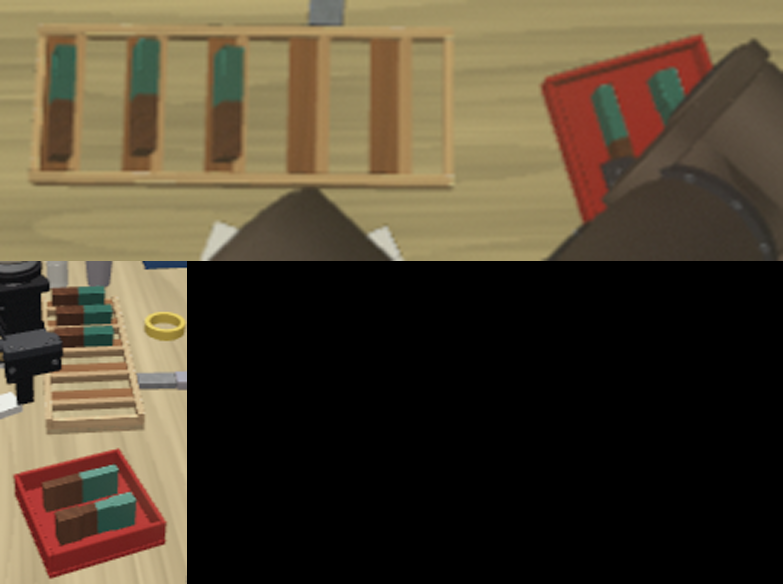

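Both thin blocks stand on edge in the box, and the three sound blocks are in their slots. One numeric check that those three still lean as at the start, then I hand in.

```bash
python3 - <<'E'
from h import *
from workcell import eyes,order
a=load("top")["frame"].astype(int);b=eyes.camera("top")["frame"].astype(int)
d=np.abs(a-b).max(2)
for x0,x1 in((150,178),(178,208),(208,236)): r=d[155:218,x0:x1];print(r.max(),(r>25).sum(),r.mean().round(2))
E
```

```text
83 1165 26.37
88 1153 26.14
80 960 25.26
```

```bash
python3 - <<'E'
from h import *
from workcell import eyes,order
a=load("top")["frame"];b=eyes.camera("top")["frame"]
m=[]
for c in(a,b):
    f=c[160:210,148:236].astype(float); m.append(((f[...,0]/f.sum(2)),f.sum(2)))
print(a[180,140:160].sum(1),b[180,140:160].sum(1))
g=lambda x:cv2.cvtColor(x,cv2.COLOR_RGB2GRAY)
for x0,x1 in((153,170),(183,200),(212,230)):
    r=cv2.matchTemplate(cv2.resize(g(b)[156:216,x0-5:x1+5],None,fx=4,fy=4,interpolation=2),cv2.resize(g(a)[160:212,x0:x1],None,fx=4,fy=4,interpolation=2),cv2.TM_CCOEFF_NORMED)
    _,v,_,l=cv2.minMaxLoc(r);print(v,(np.array(l)-[20,16])/4)
E
```

```text
[347 347 346 342 344 346 344 346 346 343 346 348 365 367 331 248 224 214
 197 187] [416 416 419 416 418 422 418 413 418 414 415 420 440 451 399 297 257 241
 223 225]
0.9695199131965637 [-0.5  0. ]
0.975610613822937 [-0.75  0.  ]
0.9850346446037292 [-0.75  0.  ]
```

```bash
python3 - <<'E'
from h import *
from workcell import eyes
a=load("top")["frame"];b=eyes.camera("top")["frame"]
o=np.vstack([cv2.resize(x[155:217,145:240,::-1],None,fx=4.5,fy=4.5,interpolation=2) for x in(a,b)])
s=load("side")["frame"];s2=eyes.camera("side")["frame"]
q=np.vstack([cv2.resize(x[130:175,212:265,::-1],(330,o.shape[0]//2),interpolation=2) for x in(s,s2)])
cv2.imwrite("pics/g.png",np.hstack([o,cv2.resize(q,(330,o.shape[0]))]))
E
```

```text
(no output)
```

View pics/g.png

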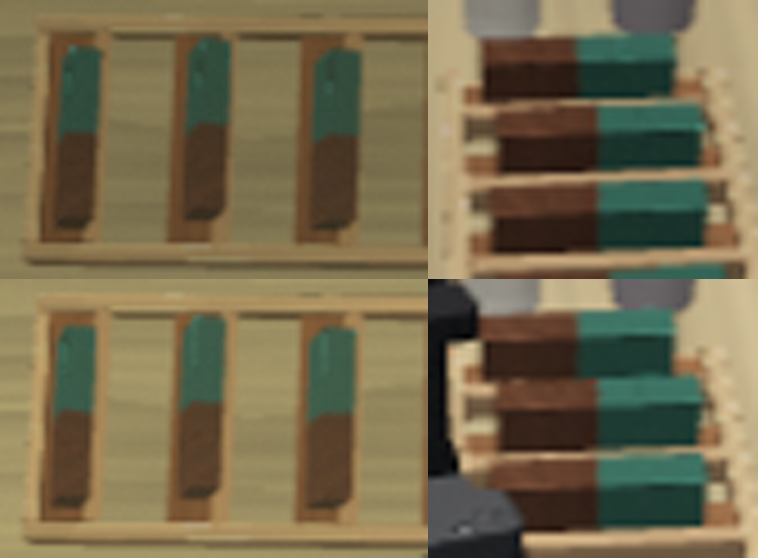

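```bash
python3 - <<'E'
from h import *
from workcell import eyes
a=load("top")["frame"];b=np.mean([eyes.camera("top")["frame"] for _ in range(3)],0).astype(np.uint8)
def hue(x): x=x.astype(float)+1; return (255*x[...,1]/(x[...,0]+x[...,1]+.0)).astype(np.uint8)
f=lambda x,s:np.clip(x[s].astype(float).sum(2),0,765)
def edges(x,r0,r1,c0,c1):
    g=x[r0:r1,c0:c1].astype(float).sum(2).mean(0);g=(g-g.min())/(g.max()-g.min());d=np.diff(g)
    return [(c0+k+.5+ (d[k+1]-d[k-1])/(2*(2*d[k]-d[k-1]-d[k+1])),round(d[k],2)) for k in range(1,len(d)-1) if abs(d[k])>.08 and abs(d[k])>=abs(d[k-1]) and abs(d[k])>abs(d[k+1])]
for c0,c1 in((148,176),(180,206),(208,236)):
    for x in(a,b): print([(round(float(u),2),float(v)) for u,v in edges(x,188,202,c0,c1)])
E
```

```text
[(153.75, -0.35), (157.02, -0.12), (165.72, 0.41)]
[(153.8, -0.35), (156.13, -0.13), (164.77, 0.4)]
[(182.29, -0.34), (185.34, -0.23), (194.74, 0.52)]
[(182.45, -0.34), (193.7, 0.52)]
[(210.4, -0.35), (213.52, -0.19), (223.89, 0.48)]
[(210.51, -0.34), (222.9, 0.5)]
```

The three sound blocks kept their tilt but sit about 3 mm off their slats, because gripping centred them on my offset. There is time to fix that: I'll regrip each one where it stands, slide it 3 mm back to its slat and release.

```bash
python3 - <<'E'
from h import *
p,R,s=st();Q=Rn.from_rotvec([0.0325,3.087,0.541]);q=np.array([538.9,114.9,49.4])+Q.apply([0,0,-65.])
print(s["clock"],p,q,rel(p,R,q,Q))
E
```

```text
23.4167 [ 414.52854938 -327.00177418  231.27024017] [538.19502662  92.80388429 110.5249923 ] [-2.247  3.756  1.207 -0.055 -0.008  0.043]
```

Emit:
jog_arm --pt "-0.07 0.12 0.01 0 0 0 0.5" --pt "-0.14 0.24 0.02 0 0 0 0.5" --pt "-0.21 0.36 0.04 0 0 0 0.5" --pt "-0.28 0.48 0.05 0 0 0 0.5" --pt "-0.36 0.6 0.06 0 0 0 0.5" --pt "-0.43 0.72 0.07 0 0 0 0.5" --pt "-0.5 0.84 0.09 0 0 0 0.5" --pt "-0.57 0.95 0.1 0 0 0 0.5"

```text
clock: 24.08
tool_pos: [446.2, -219.0, 221.8]
orientation: [0.396, -3.116, 0.001]
force: [0.8, 0.6, 0.2]
width: 47.8
gripper_force: 0.0
```

Emit:
jog_arm --pt "-0.07 0.12 0.01 0 0 0 0.5" --pt "-0.14 0.24 0.02 0 0 0 0.5" --pt "-0.21 0.36 0.04 0 0 0 0.5" --pt "-0.28 0.48 0.05 0 0 0 0.5" --pt "-0.36 0.6 0.06 0 0 0 0.5" --pt "-0.43 0.72 0.07 0 0 0 0.5" --pt "-0.5 0.84 0.09 0 0 0 0.5" --pt "-0.57 0.95 0.1 0 0 0 0.5"

```text
clock: 24.75
tool_pos: [477.4, -112.8, 211.7]
orientation: [0.396, -3.116, 0.001]
force: [0.3, -0.3, -0.3]
width: 47.7
gripper_force: 0.0
```

Emit:
jog_arm --pt "-0.07 0.12 0.01 0 0 0 0.5" --pt "-0.14 0.24 0.02 0 0 0 0.5" --pt "-0.21 0.36 0.04 0 0 0 0.5" --pt "-0.28 0.48 0.05 0 0 0 0.5" --pt "-0.36 0.6 0.06 0 0 0 0.5" --pt "-0.43 0.72 0.07 0 0 0 0.5" --pt "-0.5 0.84 0.09 0 0 0 0.5" --pt "-0.57 0.95 0.1 0 0 0 0.5"

```text
clock: 25.42
tool_pos: [508.7, -6.6, 201.6]
orientation: [0.396, -3.116, 0.001]
force: [-0.3, -0.4, 0.5]
width: 47.5
gripper_force: 0.0
```

Emit:
jog_arm --pt "-0.07 0.11 0.08 -0.007 -0.001 0.005 0.5" --pt "-0.14 0.23 0.17 -0.014 -0.002 0.011 0.5" --pt "-0.21 0.34 0.28 -0.021 -0.003 0.016 0.5" --pt "-0.28 0.45 0.4 -0.028 -0.004 0.022 0.5" --pt "-0.35 0.57 0.52 -0.035 -0.005 0.027 0.5" --pt "-0.42 0.68 0.65 -0.042 -0.006 0.032 0.5" --pt "-0.48 0.8 0.78 -0.049 -0.007 0.038 0.5" --pt "-0.54 0.9 0.9 -0.055 -0.008 0.043 0.5"

```text
clock: 26.08
tool_pos: [538.4, 93.7, 111.1]
orientation: [0.035, 3.088, 0.545]
force: [0.6, 0.2, -0.4]
width: 47.6
gripper_force: 0.0
```

```bash
python3 - <<'E'
from h import *
p,R,s=st();Q=Rn.from_rotvec([0.0325,3.087,0.541]);q=np.array([538.9,114.9,49.4])
print(s["clock"],p,rel(p,R,q,Q))
E
```

```text
26.0833 [538.38538307  93.74140873 111.05610134] [ 0.    -0.012  0.652  0.    -0.    -0.   ]
```

Emit:
jog_arm --pt "0 -0.01 0.2 0 0 0 0.5" --pt "0 -0.01 0.38 0 0 0 0.5" --pt "0 -0.01 0.54 0 0 0 0.5" --pt "0 -0.01 0.65 0 0 0 0.6" --pt "0 -0.01 0.65 0 0 0 0.7" --pt "0 -0.01 0.65 0 0 0 0.75" --pt "0 -0.01 0.65 0 0 0 1" --pt "0 -0.01 0.65 0 0 0 1"

```text
clock: 26.75
tool_pos: [539.8, 113.0, 51.1]
orientation: [0.032, 3.087, 0.541]
force: [-0.1, -0.7, -1.2]
width: 21.4
gripper_force: 30.0
```

Emit:
jog_arm --pt "0 0 0 0 0 0 1" --pt "0 0 0 0 0 0 1" --pt "0 -0.006 0 0 0 0 1" --pt "0 -0.012 0 0 0 0 1" --pt "0 -0.018 0 0 0 0 1" --pt "0 -0.022 0 0 0 0 1" --pt "0 -0.026 0 0 0 0 1" --pt "0 -0.026 0 0 0 0 1"

```text
clock: 27.42
tool_pos: [539.8, 111.0, 50.3]
orientation: [0.034, 3.087, 0.544]
force: [0.7, 4.5, 6.9]
width: 22.1
gripper_force: 30.0
```

Emit:
jog_arm --pt "0 0 0 0 0 0 0.5" --pt "0 0 0 0 0 0 0.5" --pt "0 0 -0.15 0 0 0 0.5" --pt "0 0 -0.4 0 0 0 0.5" --pt "-0.02 0.12 -0.6 0 0 0 0.5" --pt "-0.04 0.4 -0.5 0 0 0 0.5" --pt "-0.06 0.7 -0.4 0 0 0 0.5" --pt "-0.06 0.88 -0.29 0 0 0 0.5"

```text
clock: 28.08
tool_pos: [547.5, 184.8, 107.7]
orientation: [0.033, 3.086, 0.542]
force: [0.7, -0.4, 0.2]
width: 47.6
gripper_force: 0.0
```

```bash
python3 - <<'E'
from h import *
p,R,s=st();Q=Rn.from_rotvec([0.0325,3.087,0.541])
print(s["clock"],p,rel(p,R,np.array([546.8,205.3,49.4]),Q))
E
```

```text
28.0833 [547.49895927 184.82430409 107.71395506] [ 0.014 -0.006  0.618  0.     0.    -0.   ]
```

Emit:
jog_arm --pt "0.01 0 0.2 0 0 0 0.5" --pt "0.01 0 0.38 0 0 0 0.5" --pt "0.01 0 0.52 0 0 0 0.5" --pt "0.01 0 0.6 0 0 0 0.6" --pt "0.01 0 0.6 0 0 0 0.7" --pt "0.01 0 0.6 0 0 0 0.75" --pt "0.01 0 0.6 0 0 0 1" --pt "0.01 0 0.6 0 0 0 1"

```text
clock: 28.75
tool_pos: [546.8, 203.4, 50.9]
orientation: [0.033, 3.087, 0.542]
force: [0.5, -0.8, -0.5]
width: 21.8
gripper_force: 30.0
```

Emit:
jog_arm --pt "0 0 0 0 0 0 1" --pt "0 0 0 0 0 0 1" --pt "0 -0.006 0 0 0 0 1" --pt "0 -0.012 0 0 0 0 1" --pt "0 -0.018 0 0 0 0 1" --pt "0 -0.024 0 0 0 0 1" --pt "0 -0.028 0 0 0 0 1" --pt "0 -0.028 0 0 0 0 1"

```text
clock: 29.42
tool_pos: [546.8, 201.4, 50.1]
orientation: [0.033, 3.087, 0.543]
force: [0.5, 0.7, 7.1]
width: 21.8
gripper_force: 30.0
```

```bash
python3 - <<'E'
from h import *
p,R,s=st();Q=Rn.from_rotvec([0.0325,3.087,0.541])
print(s["clock"],p,s["force"],rel(p,R,np.array([546.8,205.3,49.4]),Q))
E
```

```text
29.4167 [546.82759938 201.36119734  50.13687314] [0.48615552 0.65205658 7.11090426] [ 0.001  0.034  0.02   0.     0.    -0.   ]
```

Emit:
jog_arm --pt "0 0 0 0 0 0 0.5" --pt "0 0 0 0 0 0 0.5" --pt "0 0 -0.15 0 0 0 0.5" --pt "0 0 -0.4 0 0 0 0.5" --pt "0.02 0.12 -0.6 0 0 0 0.5" --pt "0.04 0.4 -0.5 0 0 0 0.5" --pt "0.05 0.7 -0.4 0 0 0 0.5" --pt "0.05 0.88 -0.29 0 0 0 0.5"

```text
clock: 30.08
tool_pos: [543.0, 275.9, 107.6]
orientation: [0.033, 3.086, 0.543]
force: [0.3, 0.1, -0.2]
width: 47.5
gripper_force: 0.0
```

Emit:
jog_arm --pt "0 0 0.2 0 0 0 0.5" --pt "0 0 0.38 0 0 0 0.5" --pt "0 0 0.52 0 0 0 0.5" --pt "0 0 0.6 0 0 0 0.6" --pt "0 0 0.6 0 0 0 0.7" --pt "0 0 0.6 0 0 0 0.75" --pt "0 0 0.6 0 0 0 1" --pt "0 0 0.6 0 0 0 1"

```text
clock: 30.75
tool_pos: [543.8, 294.2, 50.8]
orientation: [0.033, 3.087, 0.542]
force: [0.0, -0.1, -0.9]
width: 21.8
gripper_force: 30.0
```

```bash
python3 - <<'E'
from h import *
p,R,s=st();Q=Rn.from_rotvec([0.0325,3.087,0.541])
print(s["clock"],p,s["force"],rel(p,R,np.array([543.6,294.9,48.3]),Q))
E
```

```text
30.75 [543.81299883 294.19741229  50.81839323] [ 0.04209579 -0.13393257 -0.8856612 ] [ 0.002 -0.002  0.026  0.    -0.    -0.   ]
```

Now I slide it 3.2 mm, release it, and raise and retract the arm.

Emit:
jog_arm --pt "0 0 0 0 0 0 1" --pt "0 -0.006 0 0 0 0 1" --pt "0 -0.012 0 0 0 0 1" --pt "0 -0.018 0 0 0 0 1" --pt "0 -0.024 0 0 0 0 1" --pt "0 -0.029 0 0 0 0 1" --pt "0 -0.032 0 0 0 0 1" --pt "0 -0.032 0 0 0 0 1"

```text
clock: 31.42
tool_pos: [543.8, 291.7, 49.9]
orientation: [0.033, 3.086, 0.543]
force: [-0.5, 0.8, 6.5]
width: 21.8
gripper_force: 30.0
```

Emit:
jog_arm --pt "0 0 0 0 0 0 0.5" --pt "0 0 0 0 0 0 0.5" --pt "0 0 -0.1 0 0 0 0.5" --pt "0 0 -0.25 0 0 0 0.5" --pt "0 0 -0.45 0 0 0 0.5" --pt "0 0 -0.65 0 0 0 0.5" --pt "0 0 -0.85 0 0 0 0.5" --pt "0 0 -1 0 0 0 0.5"

```text
clock: 32.08
tool_pos: [542.5, 256.7, 144.9]
orientation: [0.033, 3.087, 0.541]
force: [0.1, 0.1, 0.7]
width: 47.7
gripper_force: 0.0
```

Emit:
jog_arm --pt "0.12 0 -0.12 0 0 0 0.5" --pt "0.25 0 -0.25 0 0 0 0.5" --pt "0.37 0 -0.37 0 0 0 0.5" --pt "0.5 0 -0.5 0 0 0 0.5" --pt "0.62 0 -0.6 0 0 0 0.5" --pt "0.75 0 -0.6 0 0 0 0.5" --pt "0.88 0 -0.6 0 0 0 0.5" --pt "1 0 -0.6 0 0 0 0.5"

```text
clock: 32.75
tool_pos: [440.9, 238.8, 199.8]
orientation: [0.033, 3.088, 0.541]
force: [-0.1, -0.9, -0.8]
width: 47.3
gripper_force: 0.0
```

```bash
python3 - <<'E'
from h import *
from workcell import eyes
a=load("top")["frame"];b=eyes.camera("top")["frame"];s=eyes.camera("side")["frame"]
def edges(x,r0,r1,c0,c1):
    g=x[r0:r1,c0:c1].astype(float).sum(2).mean(0);g=(g-g.min())/(g.max()-g.min());d=np.diff(g)
    return [(round(float(c0+k+.5+(d[k+1]-d[k-1])/(2*(2*d[k]-d[k-1]-d[k+1]))),2),round(float(d[k]),2)) for k in range(1,len(d)-1) if abs(d[k])>.08 and abs(d[k])>=abs(d[k-1]) and abs(d[k])>abs(d[k+1])]
for c0,c1 in((148,176),(180,206),(208,236)):
    for x in(a,b): print(edges(x,168,180,c0,c1))
p=np.vstack([cv2.resize(x[150:240,140:410,::-1],None,fx=2.2,fy=2.2) for x in(a,b)])
q=cv2.resize(s[120:310,190:300,::-1],(200,p.shape[0]))
cv2.imwrite("pics/z.png",np.hstack([p,q]));print(p.shape)
E
```

```text
[(152.14, 0.13), (155.22, -0.47), (158.33, -0.12), (166.76, 0.39)]
[(152.11, 0.11), (155.28, -0.44), (168.1, 0.13)]
[(183.25, -0.4), (186.37, -0.17), (195.74, 0.47)]
[(183.28, -0.25), (186.26, -0.11), (195.68, 0.39)]
[(211.25, -0.41), (214.44, -0.17), (224.7, 0.48)]
[(211.23, -0.39), (214.48, -0.17), (224.69, 0.49)]
(396, 594, 3)
```

View pics/z.png

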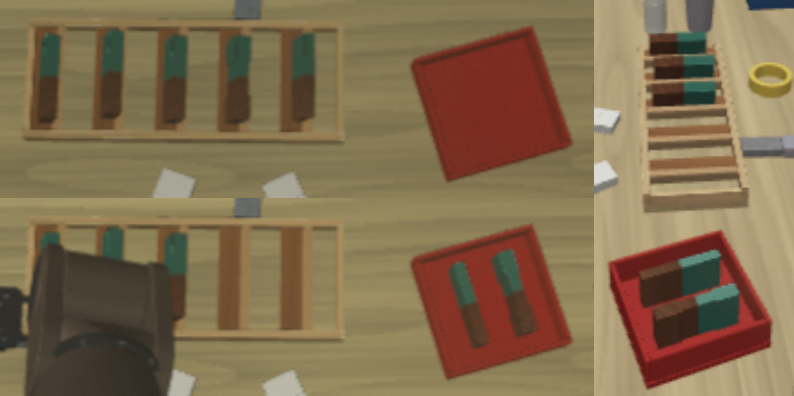

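Blocks 1 and 2 are back at their starting edges to within 0.1 px. The arm hides part of block 0, but it was moved the same way. Both rejects stand level in the box, and the white blocks haven't moved.

```bash
python3 -c "
from workcell import order
print(order.finish_job())"
```

```text
the job is handed in; nothing more can be done
None
```

I handed the job in at about 33 s: the two thin blocks (15.7 mm, in the slots at rack y = −80 and −170) stand level on edge in the reject box, and the three sound ones (about 22 mm) lean in their original slots. Gauging had shifted the sound blocks about 3 mm off their slats, so I slid them back; images confirm two, but the arm partly hid the third (slot y = 190).

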